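Line up the reagent bottles by height

ROBOT

A 7-joint arm with a two-finger parallel gripper is mounted at the origin on the work surface. World frame = base frame: x ahead of the robot, y to its left, z up, the work surface at z = 0. Lengths are in m, angles in rad, forces in N, time in s.
With the tool pointing down it reaches from about 0.4 to 0.85 m from the base axis. Payload 10.4 kg.
Tool frame: the origin (TCP) lies midway between the tips of the shut fingers; the grasp point (between the pads) lies 19 mm behind it; z points along the fingers, y is the line along which they close (so a half turn about z gives the same grasp; the last joint's range is limited). The gripper opens to 85 mm and grips with 20 to 120 N. Pads are 22 mm wide; open, the fingers measure 114 mm over their backs; the gripper's body (76 mm by 85 mm) begins 54 mm behind the grasp point. The pads swing forward as they close: fully open they stand 13 mm farther back than shut.
Start: joints at [-0.023, 0.332, -0.065, 1.46, 0.022, 1.35, -0.088], TCP at [0.625, 0, 0.205] pointing down, gripper open.
Joint ranges: [-2.6, 2.6], [-0.5, 2.12], [-1.47, 1.34], [0.16, 2.42], [-1.27, 4.41], [0.06, 2.06], [-2.6, 2.6]. Speed limits (rad/s): [2.22, 2.22, 2.79, 2.79, 3.14, 3.14, 3.14].

INTERFACE

Orientations are given as a unit quaternion [w, x, y, z].
In Python, from workcell import ctrl gives the robot as it stands. Calls block until the motion is done:
- ctrl.move_pose(position, orientation): joint-space move of the TCP to a pose.
- ctrl.move_linear(position, attitude=None, feed=0.15, max_force=None): straight line of the TCP; attitude=None keeps the orientation; feed is the mean speed in m/s. With max_force (N) it stops when the force on the tool has changed by that much, and returns True; else False.
- ctrl.goto_joints(angles): joint-space move.
- ctrl.let_go() and ctrl.close_gripper(): open the fingers fully, or close them until they stop; the grip force is fixed at half the most.
- ctrl.pause(seconds).
- ctrl.inverse_kinematics(position, orientation): joint angles nearest the present ones, or None.
- ctrl.camera(name): name is "scene" or "side" or "wrist"; returns the picture (400x640x3 uint8, red, green, blue); there is no depth.
- ctrl.camera_model(name): a dict with "fx", "fy", "cx", "cy" (pixels), "T" (4x4, takes a point from camera to world coordinates); the wrist camera has in their place "hand_eye" (4x4, takes a point from camera to tool coordinates, whose origin is the TCP and whose axes are the flange's). Camera axes: x right, y up, looking along -z (the intrinsics and any distortion apply to the point x, -y, -z); pixel columns grow to the right and rows downward; lengths in m; the calibration is good to about 2 mm. A picture is of the moment at which its call begins: read the wrist's pose just before it. camera_model takes no time and is no camera call.
A pose or a line that the arm cannot do raises ctrl.MotionError and nothing moves.
- ctrl.sign_off(): hands the job in; it is judged then, once.
Readings, each from a call of its own:
- ctrl.get_t(): time.
- ctrl.get_joints(): joint angles.
- ctrl.get_joint_velocities(): joint speeds.
- ctrl.get_tau(): joint torques, N m.
- ctrl.get_tool_pos(): TCP position.
- ctrl.get_ee_rot(): TCP orientation.
- ctrl.get_contact_force(): force on the tool from outside, world axes, zero at the start.
- ctrl.get_wrist_torque(): the same for the moment, N m.
- ctrl.get_gripper_width(): finger opening in m.
- ctrl.get_finger_force(): force on a finger pad.
Only numpy, scipy, OpenCV 4.12 (cv2) and the standard library are available. Lean on these libraries where they do the work, as an engineer would, in place of code of your own. Each camera call takes 0.05 s, during which the arm holds its last target. There are 200 camera calls.

TASK

Line up the four white reagent bottles for the analysis on the round rubber pads of the low grey-blue shelf, in order of height: the shortest on the pad nearest the black sample-cell holder, rising pad by pad to the tallest at the far end. Stand each bottle upright in the middle of its own pad, setting it down rather than dropping it, and do not knock the small glass flask over.

Things in the scene. Friction and masses are not known exactly. Their poses are not given: they have to be found in the camera images.
- bottle_s: the shortest of four white round plastic reagent bottles with grey screw caps; 70 mm tall, body 34 mm in diameter with straight sides up to 44 mm, then a sloping shoulder and a cap 24 mm in diameter; about 45 g (up to a third more or less); stands loose on the bench; origin at the centre of its underside, z along its axis
- bottle_m: the second shortest of four white round plastic reagent bottles with grey screw caps; 90 mm tall, body 40 mm in diameter with straight sides up to 60 mm, then a sloping shoulder and a cap 26 mm in diameter; about 85 g (up to a third more or less); stands loose on the bench; origin at the centre of its underside, z along its axis
- bottle_l: the second tallest of four white round plastic reagent bottles with grey screw caps; 110 mm tall, body 50 mm in diameter with straight sides up to 76 mm, then a sloping shoulder and a cap 30 mm in diameter; about 160 g (up to a third more or less); stands loose on the bench; origin at the centre of its underside, z along its axis
- bottle_xl: the tallest of four white round plastic reagent bottles with grey screw caps; 130 mm tall, body 60 mm in diameter with straight sides up to 96 mm, then a sloping shoulder and a cap 34 mm in diameter; about 290 g (up to a third more or less); stands loose on the bench; origin at the centre of its underside, z along its axis
- pad_a: one of four alike round black rubber pads, 50 mm across and 3 mm thick, fixed in a straight row 85 mm apart (centre to centre) along a low grey-blue shelf board (90 mm wide, 345 mm long, 15 mm high, long side roughly along y, turned by up to 0.15 rad); which letter lies where in the row changes; origin at the centre of its underside, 15 mm above the bench (its top is at 18 mm), y along the row
- pad_b: one of four alike round black rubber pads, 50 mm across and 3 mm thick, fixed in a straight row 85 mm apart (centre to centre) along a low grey-blue shelf board (90 mm wide, 345 mm long, 15 mm high, long side roughly along y, turned by up to 0.15 rad); which letter lies where in the row changes; origin at the centre of its underside, 15 mm above the bench (its top is at 18 mm), y along the row
- pad_c: one of four alike round black rubber pads, 50 mm across and 3 mm thick, fixed in a straight row 85 mm apart (centre to centre) along a low grey-blue shelf board (90 mm wide, 345 mm long, 15 mm high, long side roughly along y, turned by up to 0.15 rad); which letter lies where in the row changes; origin at the centre of its underside, 15 mm above the bench (its top is at 18 mm), y along the row
- pad_d: one of four alike round black rubber pads, 50 mm across and 3 mm thick, fixed in a straight row 85 mm apart (centre to centre) along a low grey-blue shelf board (90 mm wide, 345 mm long, 15 mm high, long side roughly along y, turned by up to 0.15 rad); which letter lies where in the row changes; origin at the centre of its underside, 15 mm above the bench (its top is at 18 mm), y along the row
- cell_holder: black sample-cell holder, a fixed block 80 x 70 x 45 mm with a small capped glass vial standing in its top (92 mm high in all); stands just past one or the other end of the row of pads, in line with it, 97.5 mm from the nearest pad's centre; past the other end stands a fixed white tub, 80 mm in diameter and 62 mm high, also 97.5 mm from its nearest pad's centre; origin at the centre of its underside
- flask: small conical green-tinted glass flask, 70 mm tall, 42 mm across its base, 22 mm at its lip, loose, standing between the bottles; a bystander; origin at the centre of its underside, z up its axis. (A clear beaker, 36 mm across and 28 mm high, and a black rubber stopper, 32 mm across and 26 mm high, also stand between the bottles.)
Not all that is in view belongs to the job. Leave any orange look-alike of the bottle_m alone.

How it is judged:
By the outcome, as a careful person would: the job done as asked, in the order asked, and still so for the second after the job is handed in, with the robot touching nothing.
It also fails if it takes over 136 s, if anything falls off the work surface, if the arm or the gripper's body presses on something with over 40 N, if the wrist force passes 120 N, or if a joint passes its speed limit or range.

## Working session

There is one attempt and no reset: what is moved stays moved. The work goes in short steps, each a Python script; the robot and the scene stay as the last script left them, time stands still between calls to the robot, and variables do not carry over. Pictures are saved under pics/ and viewed, at most 14 in all, crops included, and the job is handed in when it is done.

```bash
ls; mkdir -p pics
python3 - <<'E'
from workcell import ctrl
import cv2
for n in ["scene","side","wrist"]:
    im=ctrl.camera(n); cv2.imwrite(f"pics/{n}0.png",im[:,:,::-1])
    m=ctrl.camera_model(n); print(n,m)
print(ctrl.get_t(),ctrl.get_tool_pos(),ctrl.get_ee_rot())
E
```

```text
pics
scene {'fx': 453.24071539170694, 'fy': 453.24071539170694, 'cx': 320.84124308796083, 'cy': 198.04546528865666, 'T': array([[-0.22091157, -0.60229511,  0.76709756,  1.29013884],
       [ 0.97508108, -0.11996674,  0.18661422,  0.20388377],
       [-0.02037063,  0.78920756,  0.61378861,  0.660047  ],
       [ 0.        ,  0.        ,  0.        ,  1.        ]])}
side {'fx': 510.07546422016753, 'fy': 510.07546422016753, 'cx': 326.48272942828993, 'cy': 199.15136212165834, 'T': array([[-0.93813778,  0.26362264, -0.22450079,  0.29041989],
       [-0.34625466, -0.70994931,  0.61325337,  0.65377093],
       [ 0.0022833 ,  0.6530506 ,  0.75731084,  0.84476306],
       [ 0.        ,  0.        ,  0.        ,  1.        ]])}
wrist {'fx': 344.837378876662, 'fy': 344.837378876662, 'cx': 320.83377141493105, 'cy': 200.4668689173355, 'hand_eye': array([[-7.68424860e-04,  9.45164014e-01,  3.26595156e-01,
         8.30239228e-02],
       [ 9.99999693e-01,  6.76772266e-04,  3.94261306e-04,
         1.88056700e-04],
       [ 1.51611055e-04,  3.26595359e-01, -9.45164244e-01,
        -1.68811661e-01],
       [ 0.00000000e+00,  0.00000000e+00,  0.00000000e+00,
         1.00000000e+00]])}
0.15 [ 6.24695232e-01 -7.63907987e-06  2.04519480e-01] [-3.52850842e-04  7.07101344e-01  7.07112021e-01 -3.93238569e-04]
```

View pics/scene0.png

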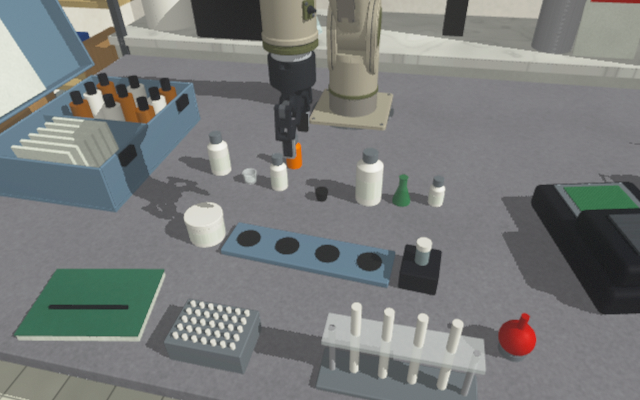

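View pics/side0.png

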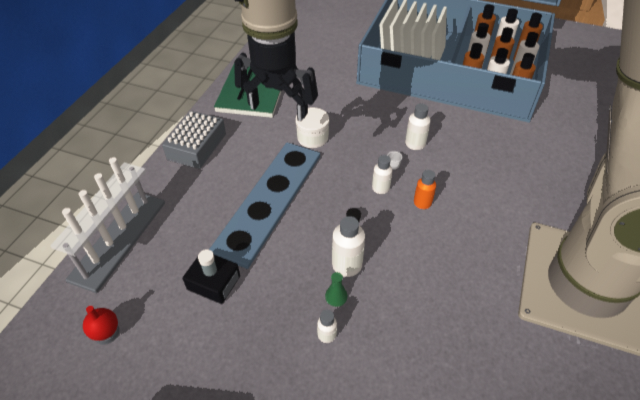

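View pics/wrist0.png

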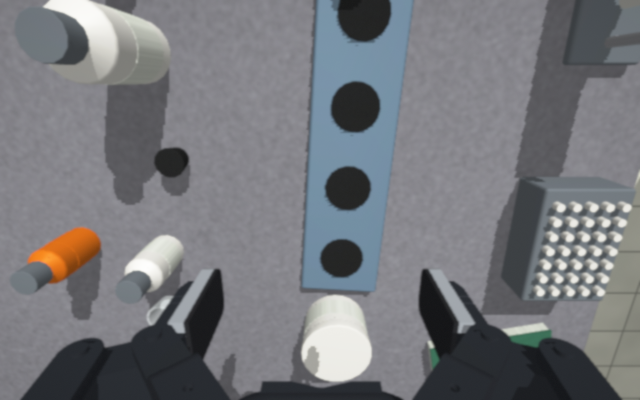

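Scene: the white bottle candidates are at (219,155), (279,175), (369,180) and (437,192). The look-alikes are the orange bottle at (293,155), the carrier bottles near (95–165,100) and the white tub at (206,225). The pads are at (249,238), (287,246), (327,254) and (370,262). The holder is at (421,268), at the +y end, and the flask is at (402,192). By size I take S=(437,192), M=(279,175), L=(219,155) and XL=(369,180). I'll check this with silhouette fits.

```bash
cat > vis.py <<'E'
import numpy as np, cv2
from scipy.optimize import minimize
from workcell import ctrl
# height, body r, straight, cap r
B=dict(s=(.070,.017,.044,.012),m=(.090,.020,.060,.013),l=(.110,.025,.076,.015),xl=(.130,.030,.096,.017))
def proj(m,P):
    T=m["T"]; p=(np.atleast_2d(P)-T[:3,3])@T[:3,:3]
    return np.c_[m["cx"]-m["fx"]*p[:,0]/p[:,2], m["cy"]+m["fy"]*p[:,1]/p[:,2]]
def ray(m,u,v,z):
    T=m["T"]; d=T[:3,:3]@np.array([(u-m["cx"])/m["fx"],-(v-m["cy"])/m["fy"],-1])
    return T[:3,3]+d*(z-T[2,3])/d[2]
a=np.linspace(0,2*np.pi,40,endpoint=False); C=np.c_[np.cos(a),np.sin(a),0*a]
def sil(m,x,y,b,z0=0,S=4,shape=(400,640)):
    h,r,st,rc=B[b]; o=np.array([x,y,z0]); k=np.zeros((shape[0]*S,shape[1]*S),np.uint8)
    ht=h-.018 if h<.1 else h-.022
    rings=[(0,r),(st,r),(ht,rc),(h,rc)]
    for (z1,r1),(z2,r2) in zip(rings,rings[1:]):
        pts=np.r_[o+C*r1+[0,0,z1],o+C*r2+[0,0,z2]]
        hull=cv2.convexHull((proj(m,pts)*S+S/2).astype(np.int32)); cv2.fillConvexPoly(k,hull,1)
    return cv2.resize(k*255,(shape[1],shape[0]),interpolation=cv2.INTER_AREA)/255.
def fit(ims,ms,b,x,y,z0=0):
    """template match: the silhouette edge against image by normalised in/out contrast"""
    def cost(p,full=False):
        c=0
        for im,m in zip(ims,ms):
            s=sil(m,p[0],p[1],b,z0); roi=cv2.dilate(s,np.ones((15,15)))>0
            g=im.astype(float)
            # probability of bottle: bright or bottle-grey vs brownish bench; use distance from bench colour
            lab=cv2.cvtColor(im,cv2.COLOR_RGB2LAB)[:,:,0].astype(float)
            w=np.clip((lab-130)/50,0,1)
            body=s; A=w[roi]; S_=body[roi]
            c-=np.corrcoef(A,S_)[0,1]
        return c/len(ims)
    best=minimize(cost,[x,y],method="Nelder-Mead",options=dict(initial_simplex=[[x,y],[x+.006,y],[x,y+.006]],xatol=2e-4,fatol=1e-4))
    return best.x,best.fun
E
python3 - <<'E'
from vis import *
ims=[cv2.imread(f"pics/{n}0.png")[:,:,::-1].copy() for n in("scene","side")]
ms=[ctrl.camera_model(n) for n in("scene","side")]
px=dict(s=((437,192),(327,327)),m=((279,175),(382,175)),l=((219,155),(418,128)),xl=((369,180),(348,247)))
for b,(p,q) in px.items():
    z=B[b][0]/2; r0=ray(ms[0],*p,z);r1=ray(ms[1],*q,z); x,y,_=(r0+r1)/2
    print(b,r0[:2].round(3),r1[:2].round(3),fit(ims,ms,b,x,y),[fit([i],[m],b,x,y) for i,m in zip(ims,ms)])
# other objects rough
for n,p,q,z in[("flask",(402,195),(336,292),.025),("orange",(292,156),(426,190),.045),("stopper",(321,194),(354,216),.013),("beaker",(250,176),(395,159),.014),("tub",(206,225),(313,128),.031),("holder",(421,270),(211,277),.022)]:
    print(n,ray(ms[0],*p,z).round(3),ray(ms[1],*q,z).round(3))
for im,m,seeds in zip(ims,ms,[[(249,238),(287,246),(327,254),(370,262)],[(295,159),(278,184),(259,211),(239,241)]]):
    P=[]
    k=(im.max(2)<60).astype(np.uint8); n,lab,st,ce=cv2.connectedComponentsWithStats(k)
    for u,v in seeds:
        l=lab[v,u]; P.append(ray(m,*ce[l],.018)[:2]); print(st[l],ce[l].round(1),P[-1].round(4))
    print("pitch",np.linalg.norm(np.diff(P,axis=0),axis=1).round(4))
ims_=cv2.resize(ims[0][110:290,180:460],None,fx=2.85,fy=2.85,interpolation=cv2.INTER_CUBIC); cv2.imwrite("pics/crop0.png",ims_[:,:,::-1])
E
```

```text
s [0.436 0.267] [0.429 0.271] (array([0.43121032, 0.26927881]), np.float64(-0.6911637570007381)) [(array([0.43165709, 0.26903694]), np.float64(-0.6807535902844922)), (array([0.43138484, 0.26884728]), np.float64(-0.7021822530816851))]
m [ 0.454 -0.1  ] [ 0.439 -0.1  ] (array([ 0.44143058, -0.10449879]), np.float64(-0.686855732529037)) [(array([ 0.44265542, -0.10391134]), np.float64(-0.7626340828234582)), (array([ 0.44151664, -0.1047295 ]), np.float64(-0.6119015287113199))]
l [ 0.413 -0.268] [ 0.401 -0.265] (array([ 0.40340282, -0.27338199]), np.float64(-0.7967615340097287)) [(array([ 0.40108155, -0.27371465]), np.float64(-0.7908427960785267)), (array([ 0.4032096 , -0.27339662]), np.float64(-0.8080469738563663))]
xl [0.461 0.115] [0.443 0.119] (array([0.44574028, 0.11444743]), np.float64(-0.7482491781079996)) [(array([0.44499015, 0.11446675]), np.float64(-0.7471060508713757)), (array([0.44636912, 0.11378304]), np.float64(-0.751946640701716))]
flask [0.449 0.191 0.025] [0.439 0.195 0.025]
orange [ 0.368 -0.092  0.045] [ 0.34  -0.091  0.045]
stopper [0.466 0.004 0.013] [0.467 0.004 0.013]
beaker [ 0.43  -0.185  0.014] [ 0.431 -0.189  0.014]
tub [ 0.642 -0.205  0.031] [ 0.64  -0.205  0.031]
holder [0.672 0.245 0.022] [0.671 0.245 0.022]
[238 231  22  15 262] [248.5 238. ] [ 0.6493 -0.1094]
[276 238  23  16 289] [286.8 245.4] [ 0.6546 -0.0247]
[316 245  23  17 304] [326.9 253.2] [0.66   0.0602]
[357 253  25  18 334] [368.9 261.1] [0.665 0.145]
pitch [0.0848 0.0851 0.0849]
[285 151  21  15 241] [294.7 158.2] [ 0.6471 -0.1067]
[267 175  22  17 277] [277.6 183.1] [ 0.6525 -0.022 ]
[248 202  23  18 319] [258.9 210.3] [0.6578 0.0625]
[227 231  24  20 380] [238.5 240.3] [0.6628 0.1475]
pitch [0.0849 0.0848 0.0851]
```

View pics/crop0.png

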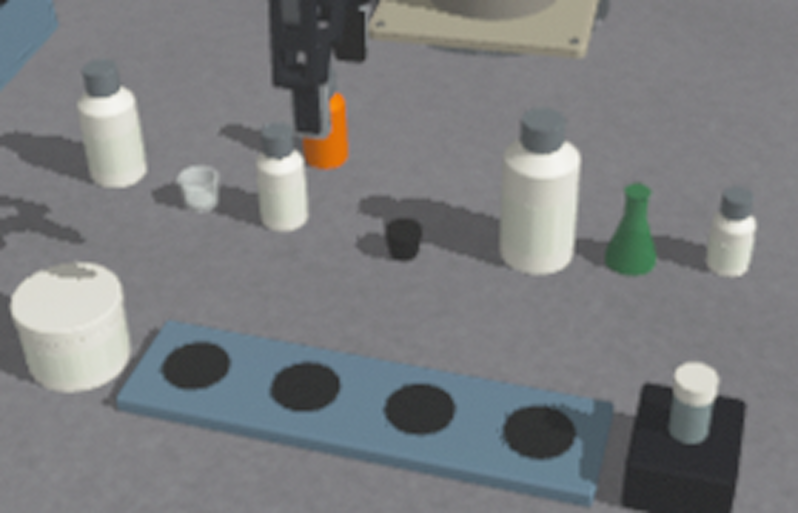

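Choice confirmed by the crop: the four white bottles match S, M, L and XL in size order, and the pad pitch measures 85 mm in both views. The row runs along +y towards the holder, so XL goes on the pad at y≈-0.108 and S on the one at y≈0.146. XL goes first.

```bash
cat > job.py <<'E'
from vis import *
from scipy.spatial.transform import Rotation
PAD=dict(xl=(.6482,-.1080),l=(.6536,-.0234),m=(.6589,.0613),s=(.6640,.1462))
BOT=dict(xl=(.4457,.1142),l=(.4027,-.2735),m=(.4418,-.1044),s=(.4314,.2691))
ZT=dict(xl=.064,l=.043,m=.024,s=.009); PHI=dict(xl=0,l=0,m=.785,s=0)
LIFT=.17
def q(phi):
    R=np.array([[-np.sin(phi),np.cos(phi),0],[np.cos(phi),np.sin(phi),0],[0,0,-1]])
    x=Rotation.from_matrix(R).as_quat(); return x[[3,0,1,2]]
def pick(b,xy=None,z0=0,phi=None):
    x,y=xy if xy is not None else BOT[b]; z=ZT[b]+z0; Q=q(PHI[b] if phi is None else phi)
    ctrl.move_pose([x,y,z+.14],Q)
    hit=ctrl.move_linear([x,y,z],feed=.12,max_force=8); ctrl.close_gripper()
    print(b,"hit",hit,"width",ctrl.get_gripper_width(),"F",ctrl.get_finger_force())
    ctrl.move_linear([x,y,z+LIFT],feed=.2); print("w",ctrl.get_gripper_width(),ctrl.get_contact_force().round(2))
def place(b,xy=None):
    x,y=xy if xy is not None else PAD[b]; z=ZT[b]+.018
    ctrl.move_linear([x,y,z+LIFT],attitude=q(-.06),feed=.2)
    ctrl.move_linear([x,y,z+.008],feed=.12)
    hit=ctrl.move_linear([x,y,z-.004],feed=.02,max_force=3)
    print("set",hit,ctrl.get_tool_pos().round(4)-[x,y,z]); ctrl.pause(.2); ctrl.let_go(); ctrl.pause(.2)
    ctrl.move_linear([x,y,z+.15],feed=.15); print("t",ctrl.get_t())
def check(bs,tag):
    ms=[ctrl.camera_model(n) for n in("scene","side")]; ims=[ctrl.camera(n) for n in("scene","side")]
    for n,i in zip(("scene","side"),ims): cv2.imwrite(f"pics/{n}_{tag}.png",i[:,:,::-1])
    for b in bs:
        f=[fit([i],[m],b,*PAD[b],z0=.018)[0] for i,m in zip(ims,ms)]; print(b,"dev mm",[((v-PAD[b])*1000).round(1) for v in f])
E
python3 - <<'E'
from job import *
m=ctrl.camera_model("side"); print("carrier",[ray(m,u,v,0).round(3) for u,v in((527,118),(360,70))], ray(m,426,203,0.005))
for b in B:
    for p,f in((BOT[b],PHI[b]),(PAD[b],-.06)):
        for dz in(.018,LIFT+.018): assert ctrl.inverse_kinematics([*p,ZT[b]+dz],q(f)) is not None,(b,p,dz)
pick("xl"); place("xl"); check(["xl"],"xl")
E
```

```text
carrier [array([ 0.158, -0.463, -0.   ]), array([ 0.618, -0.511,  0.   ])] [ 0.33393868 -0.09081425  0.005     ]
xl hit False width 0.053751216990191426 F 57.49138395069167
w 0.053271603503479134 [-0.25 -0.16 -3.01]
set True [0.0004 0.0004 0.0019]
t 9.275
xl dev mm [array([0.7, 0.5]), array([2.7, 6.8])]
```

Run:
```python
import cv2,numpy as np
a=cv2.imread("pics/scene_xl.png")[130:300,150:480];b=cv2.imread("pics/side_xl.png")[90:310,180:460]
a=cv2.resize(a,(420,216*1));b=cv2.resize(b,(380,299))
c=np.zeros((299,800,3),np.uint8);c[:216,:420]=a;c[:,420:]=b;cv2.imwrite("pics/v1.png",c)
```

```text
(no output)
```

View pics/v1.png

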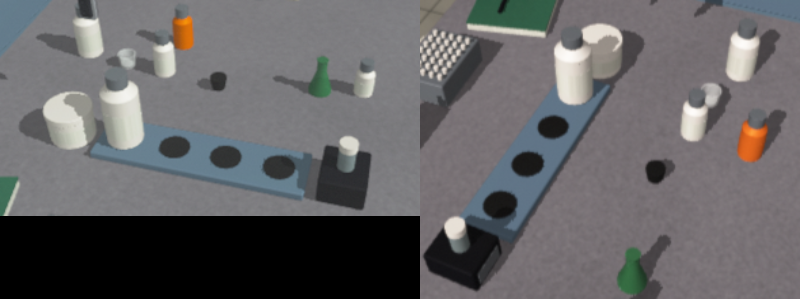

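Both crops show XL standing upright on the pad next to the tub (scene crop (122,110), side crop (573,70)). The scene fit puts it within about 2 mm of the pad centre. The side fit is spoiled by the tub behind it. Next L, then M.

```bash
sed -i 's/l=.043,m=.024/l=.041,m=.023/' job.py; sed -i 's/xl=.064/xl=.064/' job.py
python3 - <<'E'
from job import *
pick("l"); place("l"); pick("m"); place("m"); check(["xl","l","m"],"m")
E
```

```text
l hit False width 0.04656551024092564 F 59.92358364164829
w 0.04619792184815337 [-0.17  0.52 -1.92]
set True [1.0e-04 0.0e+00 1.2e-03]
t 19.1833
m hit False width 0.037393536122568696 F 59.45961146091577
w 0.03688841191725894 [ 0.12  0.31 -1.66]
set True [0.0002 0.0001 0.0007]
t 28.525
xl dev mm [array([3.5, 1.5]), array([ 3.4, -0.2])]
l dev mm [array([-3.2, -1.2]), array([ 3. , -2.9])]
m dev mm [array([-5.1,  1.3]), array([-5.1, 13.8])]
```

Run:
```python
from job import *
pick("s"); place("s")
ctrl.move_pose([.45,-.05,.30],q(0)); check(["xl","l","m","s"],"s")
ims=[cv2.imread(f"pics/{n}_s.png")[:,:,::-1].copy() for n in("scene","side")]
out=[]
for n,im,(r0,r1,c0,c1) in zip(("scene","side"),ims,((150,290,190,450),(90,260,200,350))):
    S=3; v=cv2.resize(im,None,fx=S,fy=S,interpolation=cv2.INTER_CUBIC); m=ctrl.camera_model(n)
    for b in B:
        k=(sil(m,*PAD[b],b,.018,S=4)>.5).astype(np.uint8); k=cv2.resize(k,None,fx=S,fy=S,interpolation=cv2.INTER_LINEAR)
        cs,_=cv2.findContours(k,cv2.RETR_EXTERNAL,cv2.CHAIN_APPROX_NONE); cv2.drawContours(v,cs,-1,(255,0,0),1)
    cv2.imwrite(f"pics/ov_{n}.png",v[r0*S:r1*S,c0*S:c1*S,::-1])
```

```text
s hit False width 0.0305308668289718 F 58.9415243617259
w 0.030897501369144712 [-0.58 -0.38 -0.44]
set True [0.0002 0.0002 0.0007]
t 38.2167
xl dev mm [array([0.4, 0.1]), array([ 3.5, -3.8])]
l dev mm [array([-3.1, -1.3]), array([0.6, 2.4])]
m dev mm [array([-3.9,  1. ]), array([-4.1, 11.4])]
s dev mm [array([-3.1, -1.5]), array([ 1.7, -2. ])]
```

View pics/ov_scene.png

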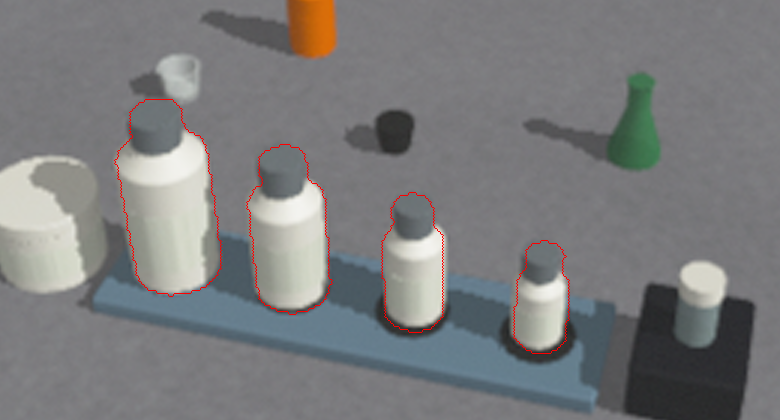

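View pics/ov_side.png

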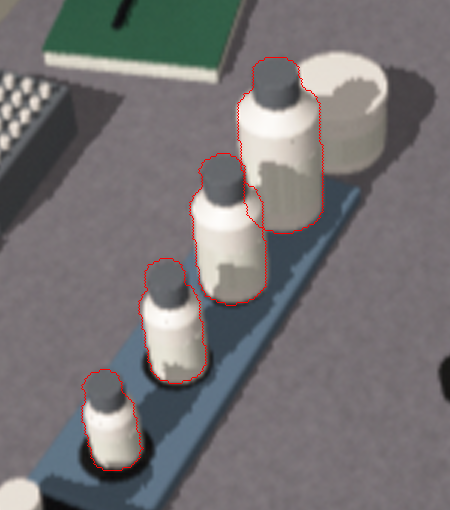

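The overlays show all four bottles upright on their pads, in order XL (170,200), L (288,235), M (413,265), S (540,300) from the tub to the holder. Outlines and pad rims agree to about 2 mm in both views. The flask stands at (635,120), and the gripper is clear.

```bash
python3 -c "
from workcell import ctrl
print(ctrl.get_t(),ctrl.sign_off())"
```

```text
the job is handed in; nothing more can be done
39.5167 None
```

I handed the job in at 39.5 s: all four bottles stand upright on their pads, shortest next to the cell holder and tallest at the far end, each about 2 mm or less off centre by the camera views, and the flask is still standing.

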